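Load a medicine cassette and hold the key switch

TASK

Load the medicine cassette into the dock: set it on the open end of the rail, slide it along under the lips until the catch holds it fully home, and let go of it. Then take the key with the rectangular bow from the wooden block, work it down past the stiff pins until it is fully in the dock's lock, turn it clockwise (seen from above) a quarter turn against the spring, and finish there, still gripping the key and holding it turned. Leave the round-bowed key and everything else where they stand.

Things in the scene. Friction and masses are not known exactly. Their poses are not given: they have to be found in the camera images.
- dock: Medicine dock fixed to the table: grey base 10 thick (top = rail floor), aluminium rail, white console 45 high across its far end, square steel lock turret beside the rail (axis at x 5, y -95). Origin on the table under the rail's centre line; x = direction the cassette slides in, y left, z up. Rail floor is open from x -120 to -28; entry guides flare in from 43 either side at x -28 to 33 at x 0. Sizes in mm.
- rail_entry (a point): Point on the rail floor, on its centre line, where the cassette's origin can be set down clear of the guides and lips, 120 mm before home. Axes as the dock.
- rail_home (a point): Point on the rail floor under the centre of a home cassette (dock x 45); axes as dock. Side guides here have inner faces 33 either side; their lips are 11.5 to 16.5 above the floor and reach in to 25 from the centre line; end stop 1 mm past a home cassette. Two sprung catch rollers stand 6 out of the guides here and drop into the cassette's side notches; passing them takes about 4 to 8 N. In mm.
- lock_mouth (a point): Centre of the keyway at the top of the steel turret (48 x 48, top 50 above the table); axes as dock. Keyway 18.5 along x, 7 along y, with a 45 degree lead-in 5 deep, 28.5 x 17 at the top. Fully in, the key's tip is 33 below this point. Two stiff sprung pins, worked back as the tip goes from 17 to 30 below, take about 8 to 16 N to pass straight, less with a small wiggle along x. The key turns only within about 3 of fully in. In mm.
- lock (a joint): Turn of the lock's inner plug, rad: 0 at rest, growing clockwise seen from above to a stop at 1.57. A spring returns it to 0 when let go (0.03 N m at rest, 0.11 N m at a full quarter turn). The plug lags the key by up to 0.16 rad of play.
- cassette: White medicine cassette on a slippery grey flanged foot, about 220 g, the same either way round. Origin at the centre of its underside, x along its length, z up. Foot 70 (x) x 60 (y) x 8 high, the last 21 of each end tapering to 46 wide; a notch 14 long, 4 deep amid each long side. Body above it 64 (x) x 40 (y), top at 62. Best gripped across the 40 (along y). In mm.
- keyblock: Wooden key block fixed to the table, 34 (x) x 130 (y) x 28 high, origin at the centre of its underside. Two slots 22 deep at y +40 and -40, long side along x, each with one key standing in it, blade down; which key is in which slot varies. In mm.
- key: The lock's key: RECTANGULAR black bow, standing upright, the same either way round, 30 g. Origin at the tip, z up to the bow, x along the blade's width. Blade 16 (x) x 5 (y) from 0 to 22, its lowest 8 tapering to 9 wide; round shank 6 across to 34; bow 30 (x) x 9 (y) from 34 to 68. Grip the bow across the 9, fingertips at least 35 above the tip. In mm.
- spare_key: Bystander: another key with a ROUND black bow 27 across and 9 thick, 60 high overall, in the other slot; not for this lock. Origin at its tip. In mm.
- tape_roll: Bystander: white tape roll, ring 68 across, 25 high, lying flat (mm). Origin at the centre of its underside.
- pill_cup: Bystander: small open white cup, 42 across, 36 high (mm). Origin at the centre of its underside.
- strip_jar: Bystander: white jar with black cap, 48 across, 100 high (mm). Origin at the centre of its underside.
- pen_torch: Bystander: aluminium pen torch lying flat, 130 x 14 x 14 (mm). Origin at the centre of its underside.
Not all that is in view belongs to the job. Leave any purple or red look-alike of the cassette alone.

How it is judged:
By the outcome, as a careful person would: the job done as asked, in the order asked, and still so for the second after the job is handed in, while the arm keeps its last pose, push and grip.
It also fails if it takes over 69 s, if anything falls off the work surface, if the arm or the gripper's body presses on something with over 40 N, if the wrist force passes 120 N, or if a joint passes its speed limit or range.

ROBOT

A 6-joint arm with a two-finger parallel gripper is mounted at the origin on the work surface. World frame = base frame: x ahead of the robot, y to its left, z up, the work surface at z = 0. Lengths are in m, angles in rad, forces in N, time in s.
With the tool pointing down it reaches from about 0.325 to 0.9 m from the base axis. Payload 3.5 kg.
Tool frame: the origin (TCP) lies at the very end of the fingers, on their centre line; the grasp point (between the pads) lies 19 mm behind it; z points along the fingers, y is the line along which they close (so a half turn about z gives the same grasp; the last joint's range is limited). The gripper opens to 85 mm and grips with 20 to 120 N. Pads are 22 mm wide; open, the fingers measure 114 mm over their backs; the gripper's body (76 mm by 85 mm) begins 54 mm behind the grasp point. The pads swing forward as they close: fully open they stand 13 mm farther back than shut.
Start: joints at [-1.428, 0.276, -0.026, 1.268, 0, 1.467], TCP at [0.152, -0.606, 0.231] pointing down, gripper open.
Joint ranges: [-3.12, 3.12], [-0.85, 1.88], [-1.08, 1.24], [-1.95, 2.15], [-1.57, 1.53], [-3.14, 3.14]. Speed limits (rad/s): [2.57, 2.57, 3.14, 3.14, 3.14, 3.14].

INTERFACE

Orientations are given as a rotation vector (axis times angle).
In Python, from bench import bot gives the robot as it stands.
- The arm moves only by the tool move_arm, never from a script. Its argument "moves" is a list of rows, each a list of 5 numbers: the shift along the tool's x, y, z in units of 30 mm (1.0 is 30 mm), then the turn about the tool's z in degrees, then the gripper's target within -1 to 1 (fully open at 1, half-way at 0, shut at -1). In form: [[tx, ty, tz, yaw, fingers], ...]. A call has 1 to 8 rows; each row shifts and turns the commanded pose from where the row before left it, along the tool's axes as they then stand; what a row does not reach is not made up. A row lasts 1/12 s, in which the tool goes at most 41.7 mm and 7.16 degrees, less where a joint would pass 70% of its speed; a pose out of reach is approached as far as the arm can. A call is refused whole if a number of a shift passes 1 or a number of a turn 7.16, either way. A call with a gripper value outside its range is refused whole. The fingers move at their own pace and stop on an object; "newtons" is the grip in N (left out, the last holds). Time passes only in rows, so rows that do not move let the fingers close. It gives the time, the measured TCP pose, the force, the opening and the grip force at its end, in the units of the state.
- bot.get_obs(): the state, without advancing time (a new reading comes with each control period).
- bot.get_image(name): name is "side" or "top" or "wrist"; returns a dict with "frame" (420x560x3 uint8, blue, green, red), "range_z" (420x560 float32, m along the optical axis (not along the pixel's ray), 0 where there is no reading), "mtx" (3x3 intrinsics, pixels), "cam_to_world" (4x4, takes a point from camera to world coordinates); the wrist camera has in their place "mount" (4x4, takes a point from camera to tool coordinates, whose origin is the TCP and whose axes are the flange's). Camera axes: x right, y down, z forward; pixel columns grow to the right and rows downward; lengths in m; the calibration is good to about 2 mm. A picture is of the moment at which its call begins: read the wrist's pose just before it.
- bot.job_done(): hands the job in; it is judged then, once.
The state is a dict: "time_s": time; "q": joint angles; "joint_vel": joint speeds; "effort": joint torques, N m; "tcp_pos": TCP position; "eef_rot": TCP orientation; "contact_force": force on the tool from outside, world axes, zero at the start; "torque": the same for the moment, N m; "finger_gap": finger opening in m; "grip_force": force on a finger pad.
Only numpy, scipy, OpenCV 4.12 (cv2) and the standard library are available. Lean on these libraries where they do the work, as an engineer would, in place of code of your own. Each camera call takes 0.05 s, during which the arm holds its last target. There are 200 camera calls.

## Working session

There is one attempt and no reset: what is moved stays moved. The work goes in short steps, Python scripts to look and compute and a tool call to move; the robot and the scene stay as the last step left them, time stands still between calls to the robot, and variables do not carry over. Pictures are saved under pics/ and viewed, at most 10 in all, crops included, and the job is handed in when it is done.

Besides the shell and the picture viewer there is one more tool, called after "Call:" as a command line: name --pt "numbers of a row" for each row, then --argument value for the rest. move_arm: Moves the arm, as the interface text tells. Its arguments: {"type":"object","properties":{"moves":{"type":"array","items":{"type":"array","items":{"type":"number"}}},"newtons":{"type":"number"}},"required":["moves"]}

```bash
mkdir -p pics; ls
python3 - <<'E'
from bench import bot
import cv2,numpy as np
o=bot.get_obs();print(o['time_s'],o['tcp_pos'],o['eef_rot'],o['finger_gap'])
for n in("top","side"):
    im=bot.get_image(n);cv2.imwrite(f"pics/{n}0.png",im['frame']);np.savez(f"{n}0.npz",**im)
    print(n,im['mtx'],im['cam_to_world'])
w=bot.get_image("wrist");print(w['mount'],w['mtx'])
E
```

```text
pics
0.0 [ 0.15195874 -0.60542911  0.23013281] [-3.11564319e+00 -3.84899102e-01  1.09802688e-04] 0.08561614568931744
top [[463.14870631   0.         285.44202079]
 [  0.         463.14870631 211.44074651]
 [  0.           0.           1.        ]] [[-0.00677907 -0.98559564  0.16898309  0.36016389]
 [-0.99997179  0.00722826  0.0020432   0.01613406]
 [-0.00323522 -0.16896448 -0.98561683  1.05708758]
 [ 0.          0.          0.          1.        ]]
side [[489.24093053   0.         286.5214333 ]
 [  0.         489.24093053 208.83501561]
 [  0.           0.           1.        ]] [[ 0.92329955 -0.22949077  0.30798041  0.20339659]
 [-0.38389785 -0.52667851  0.75844063 -0.77054909]
 [-0.01184846 -0.81850091 -0.57438304  0.67779696]
 [ 0.          0.          0.          1.        ]]
[[-6.61201500e-06 -9.64527258e-01 -2.63983273e-01  6.73390656e-02]
 [ 9.99999996e-01 -3.03558226e-05  8.58653017e-05  7.88156625e-04]
 [-9.08328535e-05 -2.63983271e-01  9.64527254e-01 -1.42412068e-01]
 [ 0.00000000e+00  0.00000000e+00  0.00000000e+00  1.00000000e+00]] [[319.2899972    0.         282.89809727]
 [  0.         319.2899972  209.40758764]
 [  0.           0.           1.        ]]
```

View pics/top0.png

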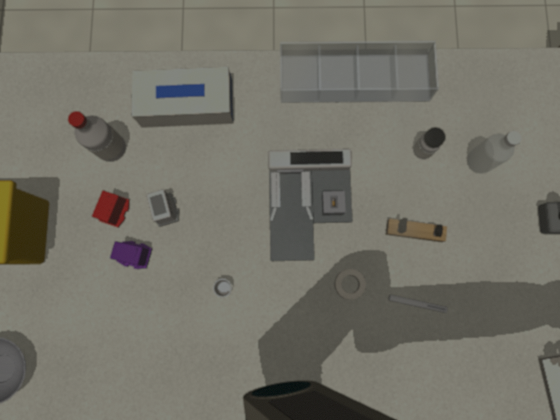

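View pics/side0.png

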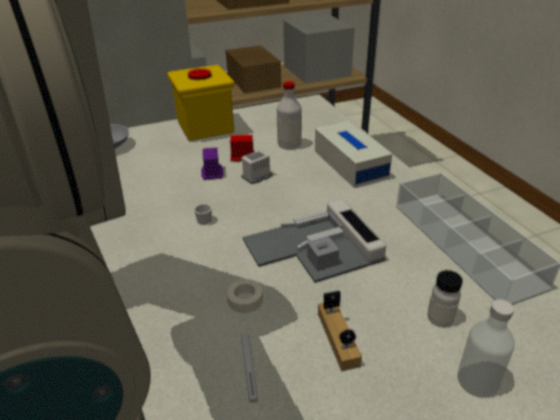

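The candidates for the cassette in the top view are white/grey (161,206), red (112,209) and purple (131,253), so I choose the white one. The key candidates are the bows at top (402,222) = side (331,300), which looks rectangular, and top (438,230) = side (347,338), which looks round. One crop sheet will check both choices.

```bash
cat > h.py <<'E'
import numpy as np,cv2
def cloud(im,T=None):
    K=im['mtx'];T=im['cam_to_world'] if T is None else T
    z=im['range_z'];v,u=np.mgrid[:z.shape[0],:z.shape[1]]
    P=np.dstack([(u-K[0,2])/K[0,0]*z,(v-K[1,2])/K[1,1]*z,z])
    return P@T[:3,:3].T+T[:3,3]
E
python3 - <<'E'
import numpy as np,cv2
from h import *
t=np.load("top0.npz");s=np.load("side0.npz")
def c(im,x,y,w,h,W,H): return cv2.resize(im['frame'][y:y+h,x:x+w],(W,H),interpolation=cv2.INTER_CUBIC)
a=np.hstack([c(t,90,180,100,75,400,300),c(s,300,280,80,60+30,400,300)])
b=np.hstack([c(t,260,145,100,120,400,300)[:, :],c(t,380,205,80,60,400,300)])
cv2.imwrite("pics/c1.png",np.vstack([a,b]))
P=cloud(t);Z=P[...,2]
def blob(x,y,w,h,lo,hi):
    m=np.zeros(Z.shape,bool);m[y:y+h,x:x+w]=1;m&=(Z>lo)&(Z<hi)&(t['range_z']>0)
    q=P[m];r=cv2.minAreaRect((q[:,:2]*1000).astype(np.float32))
    print(lo,hi,m.sum(),'mean',q.mean(0).round(4),'rect',np.round(r[0],1),np.round(r[1],1),round(r[2],1))
print('cass');blob(143,183,40,45,.05,.075)
print('console');blob(262,140,100,40,.035,.06)
print('base');blob(262,140,100,130,.005,.0135)
print('turret');blob(318,185,32,35,.04,.058)
print('block');blob(380,205,75,45,.018,.034)
print('keys');blob(392,205,20,45,.045,.09);blob(428,205,22,45,.045,.09)
E
```

```text
cass
0.05 0.075 557 mean [0.5467 0.2956 0.0611] rect [547.7 297.2] [65.2 40.9] 16.0
console
0.035 0.06 1579 mean [ 0.6547 -0.0368  0.0443] rect [656.5 -37.4] [ 46.2 189.9] 1.0
base
0.005 0.0135 4543 mean [ 0.5369 -0.0244  0.0096] rect [559.2 -46.3] [218.8 303.1] 88.6
turret
0.04 0.058 463 mean [ 0.5542 -0.0884  0.0492] rect [554.3 -88.6] [47.4 49. ] 89.6
block
0.018 0.034 753 mean [ 0.4923 -0.2737  0.0276] rect [ 493.6 -275.8] [130.5  35. ] 82.0
keys
0.045 0.09 99 mean [ 0.4983 -0.2345  0.0672] rect [ 499.2 -235.8] [ 9.2 30.3] 85.2
0.045 0.09 79 mean [ 0.487  -0.314   0.0597] rect [ 487.5 -315.8] [10.8 25.4] 79.0
```

View pics/c1.png

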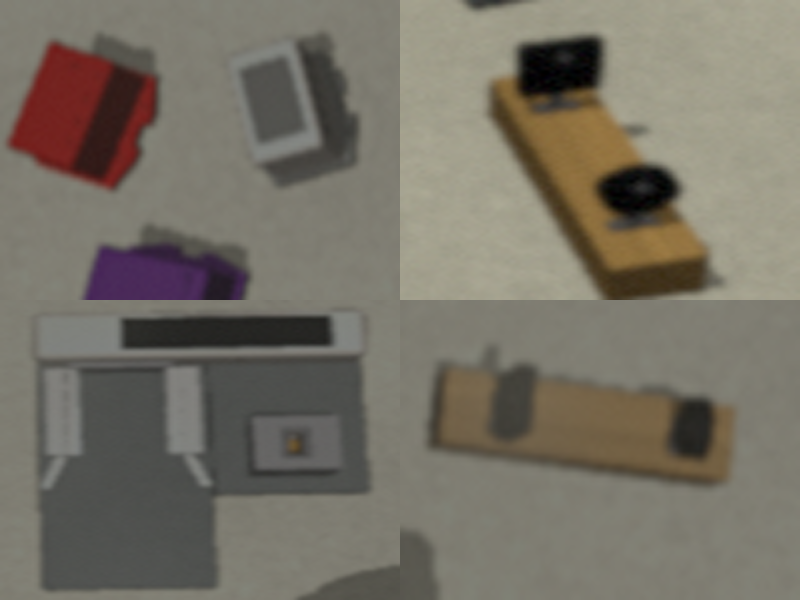

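The crop confirms both choices: the white cassette, and the rectangular key in the +y slot at about (0.499, -0.235). I'll move over the dock area for a wrist look.

Call:
move_arm --pt "0.94 -0.79 0 0 1" --pt "0.94 -0.79 0 0 1" --pt "0.94 -0.79 0 0 1" --pt "0.94 -0.79 0 0 1" --pt "0.94 -0.79 0 0 1" --pt "0.94 -0.79 0 0 1" --pt "0.94 -0.79 0 0 1" --pt "0.94 -0.79 0 0 1"

```text
time_s: 0.82
tcp_pos: [0.3253, -0.3656, 0.2311]
eef_rot: [-3.118, -0.384, 0.0]
contact_force: [0.4, 0.0, 0.3]
finger_gap: 0.0853
grip_force: 0.0
```

Call:
move_arm --pt "0.94 -0.79 0 7 1" --pt "0.94 -0.79 0 7 1" --pt "0.94 -0.79 0 0 1" --pt "0.94 -0.79 0 0 1" --pt "0.94 -0.79 0 0 1" --pt "0.94 -0.79 0 0 1" --pt "0.7 -0.7 0 0 1" --pt "0 0 0 0 1"

```text
time_s: 1.48
tcp_pos: [0.5029, -0.1927, 0.231]
eef_rot: [-3.14, -0.037, -0.003]
contact_force: [0.3, 0.8, -0.1]
finger_gap: 0.0853
grip_force: 0.0
```

```bash
cat >> h.py <<'E'
from scipy.spatial.transform import Rotation as R
def tcp(o):
    T=np.eye(4);T[:3,:3]=R.from_rotvec(o['eef_rot']).as_matrix();T[:3,3]=o['tcp_pos'];return T
def look(name):
    from bench import bot
    o=bot.get_obs();im=bot.get_image("wrist");cv2.imwrite(f"pics/{name}.png",im['frame'])
    im['T']=tcp(o)@im['mount'];np.savez(name+".npz",**im)
    return o,im,cloud(im,im['T'])
def rect(P,x0,x1,y0,y1,lo,hi,n=''):
    m=(P[...,0]>x0)&(P[...,0]<x1)&(P[...,1]>y0)&(P[...,1]<y1)&(P[...,2]>lo)&(P[...,2]<hi)
    q=P[m]
    if len(q)<5: print(n,'few');return
    r=cv2.minAreaRect((q[:,:2]*1000).astype(np.float32))
    print(n,m.sum(),'mean',(q.mean(0)*1000).round(1),'rect',np.round(r[0],1),np.round(r[1],1),round(r[2],1))
def st(o):
    T=tcp(o);print('t',round(o['time_s'],2),'tcp',(T[:3,3]*1000).round(1),'yaw',round(np.degrees(np.arctan2(T[1,0],T[0,0])),2),'tilt',np.degrees(np.arccos(-T[2,2])).round(2),'gap',round(o['finger_gap']*1000,1),'F',np.round(o['contact_force'],1),'grip',o['grip_force'])
def go(o,x,y,z,yaw=None):
    "tool-axis units to reach world mm"
    T=tcp(o);d=T[:3,:3].T@(np.array([x,y,z])/1000-T[:3,3])
    c=np.degrees(np.arctan2(T[1,0],T[0,0]));print('units',(d/.03).round(2),'turn',None if yaw is None else round(c-yaw,2))
E
python3 - <<'E'
from h import *
o,im,P=look('w1');st(o)
rect(P,.6,.7,-.15,.08,.040,.049,'console')
rect(P,.5,.6,-.14,-.05,.046,.054,'turret')
rect(P,.46,.6,.03,.06,.02,.03,'guideL');rect(P,.46,.6,-.05,-.01,.02,.03,'guideR')
rect(P,.4,.66,-.05,.06,.006,.013,'floor')
rect(P,.4,.6,-.36,-.19,.023,.031,'block')
rect(P,.4,.6,-.28,-.19,.06,.075,'key')
for a,b in((.39,.42),(.42,.45),(.45,.48),(.48,.51)): rect(P,a,b,-.05,.07,.006,.013,'floor')
rect(P,.53,.64,.02,.05,.014,.06,'L');rect(P,.53,.64,-.05,-.005,.014,.06,'R')
E
```

```text
t 1.48 tcp [ 502.9 -192.7  231. ] yaw 1.34 tilt 0.13 gap 85.3 F [ 0.3  0.8 -0.1] grip 0.0
console 9235 mean [655.6 -39.2  45.1] rect [655.4 -37.4] [ 38.1 188.8] 1.5
turret 2273 mean [557.3 -88.5  49.5] rect [556.8 -88.2] [47.4 49.2] 1.3
guideL 1221 mean [570.   41.4  25.1] rect [560.2  41.9] [23.  79.8] 88.4
guideR 1143 mean [570.7 -29.5  24.9] rect [560.6 -28.9] [78.8 21.9] 3.4
floor 13200 mean [529.2   2.9   9.8] rect [533.9   2.7] [207.3 108. ] 0.8
block 2821 mean [ 497.9 -271.9   27.8] rect [ 495.9 -275.5] [130.2  34.4] 81.8
key 338 mean [ 502.9 -235.3   72.1] rect [ 501.9 -235.7] [ 9.2 30.1] 81.7
floor few
floor 1223 mean [440.7   4.7   9.7] rect [440.3   4.9] [ 19.5 100.4] 0.2
floor 2068 mean [465.1   4.4   9.8] rect [465.    5.2] [100.9  30. ] 90.0
floor 2214 mean [495.2   4.7   9.8] rect [495.    5.7] [ 30.  100.6] 0.0
L 2281 mean [595.8  39.1  26.9] rect [585.   35.2] [ 29.7 109.9] 89.8
R 2635 mean [599.1 -28.6  26.3] rect [585.2 -26.5] [ 44.7 110. ] 88.9
```

View pics/w1.png

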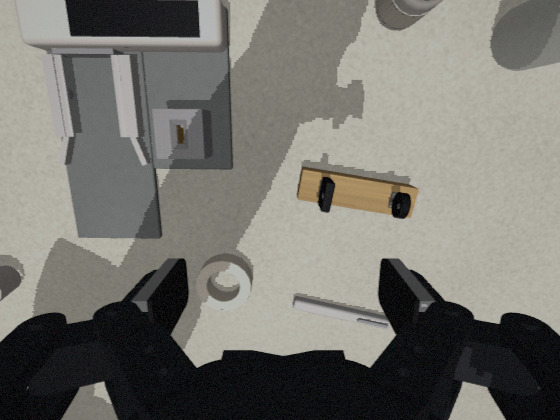

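The picture shows the turret at (180,133), the rectangular bow at (327,195) and the round one at (401,205). Dock yaw is about 1.3° with its origin near (549.6, 6.7). Next is the cassette.

Call:
move_arm --pt "0.05 -1 0 0 1" --pt "0.05 -1 0 0 1" --pt "0.05 -1 0 0 1" --pt "0.05 -1 0 0 1" --pt "0.05 -1 0 0 1" --pt "0.05 -1 0 0 1" --pt "0.05 -1 0 0 1" --pt "0.05 -1 0 0 1"

```text
time_s: 2.2
tcp_pos: [0.5068, 0.0443, 0.2312]
eef_rot: [3.141, 0.026, -0.001]
contact_force: [0.6, 0.5, 0.4]
finger_gap: 0.0854
grip_force: 0.0
```

Call:
move_arm --pt "0.05 -1 0 0 1" --pt "0.05 -1 0 0 1" --pt "0.05 -1 0 0 1" --pt "0.05 -1 0 0 1" --pt "0.05 -1 0.3 0 1" --pt "0.05 -1 0.5 -7 1" --pt "0 0 0.5 -7 1" --pt "0 0 0 0 1"

```text
time_s: 2.87
tcp_pos: [0.5085, 0.1651, 0.1924]
eef_rot: [-3.046, -0.546, 0.005]
contact_force: [0.5, -0.6, -1.0]
finger_gap: 0.0857
grip_force: 0.0
```

Run:
```python
from h import *
o,im,P=look('w2');st(o)
rect(P,.48,.62,.23,.36,.058,.066,'top')
rect(P,.48,.62,.23,.36,.005,.010,'foot')
go(o,548,296,120,16)
```

```text
t 2.87 tcp [508.5 165.1 192.4] yaw 20.33 tilt 2.71 gap 85.7 F [ 0.5 -0.6 -1. ] grip 0.0
top 3810 mean [551.4 296.8  62. ] rect [550.3 297.5] [64.  40.1] 16.4
foot 705 mean [556.8 276.    7.7] rect [555.4 279.3] [70.3 23.4] 12.1
units [ 2.74 -3.52  2.59] turn 4.33
```

The cassette centre is (550.3, 297.5) with yaw 16.4°. I'll let the arm settle before approaching.

Call:
move_arm --pt "0.8 -0.9 0 0 1" --pt "0.8 -0.9 0 0 1" --pt "0.8 -0.9 0 0 1" --pt "0 0 0 0 1" --pt "0 0 0 0 1"

```text
time_s: 3.33
tcp_pos: [0.5518, 0.2661, 0.201]
eef_rot: [-3.047, -0.539, -0.006]
contact_force: [-0.0, -0.0, -0.4]
finger_gap: 0.0858
grip_force: 0.0
```

Run:
```python
from h import *
from bench import bot
o=bot.get_obs();st(o);print(o['q'].round(2) if hasattr(o['q'],'round') else o['q'])
go(o,550.3,297.5,22,16.4)
```

```text
t 3.33 tcp [551.8 266.1 201. ] yaw 20.05 tilt 2.69 gap 85.8 F [-0.  -0.  -0.4] grip 0.0
[ 0.32  0.26 -0.11  1.19  0.05  3.11]
units [ 0.24 -0.73  6.01] turn 3.65
```

The tilt comes from joint 6 at its limit (yaw = q1 − q6 + π). I'll use the half-turned grasp at yaw 196.4°.

Call:
move_arm --pt "0 0 0 -7.1 1" --pt "0 0 0 -7.1 1" --pt "0 0 0 -7.1 1" --pt "0 0 0 -7.1 1" --pt "0 0 0 -7.1 1" --pt "0 0 0 -7.1 1" --pt "0 0 0 -7.1 1" --pt "0 0 0 -7.1 1"

```text
time_s: 4.0
tcp_pos: [0.5504, 0.2635, 0.2008]
eef_rot: [-2.427, -1.932, -0.038]
contact_force: [0.9, -0.1, 0.5]
finger_gap: 0.0856
grip_force: 0.0
```

Call:
move_arm --pt "0 0 0 -7.1 1" --pt "0 0 0 -7.1 1" --pt "0 0 0 -7.1 1" --pt "0 0 0 -7.1 1" --pt "0 0 0 -7.1 1" --pt "0 0 0 -7.1 1" --pt "0 0 0 -7.1 1" --pt "0 0 0 -7.1 1"

```text
time_s: 4.67
tcp_pos: [0.5503, 0.2635, 0.2008]
eef_rot: [-1.222, -2.868, -0.063]
contact_force: [0.1, -0.4, -0.0]
finger_gap: 0.0854
grip_force: 0.0
```

Call:
move_arm --pt "0 0 0 -7.1 1" --pt "0 0 0 -7.1 1" --pt "0 0 0 -7.1 1" --pt "0 0 0 -7.1 1" --pt "0 0 0 -7.1 1" --pt "0 0 0 -7.1 1" --pt "0 0 0 -7.1 1" --pt "0 0 0 -7.1 1"

```text
time_s: 5.33
tcp_pos: [0.5504, 0.2634, 0.2008]
eef_rot: [0.291, -3.126, -0.073]
contact_force: [-0.3, -0.4, 0.0]
finger_gap: 0.0857
grip_force: 0.0
```

Call:
move_arm --pt "0 0 0 0 1" --pt "0 0 0 0 1"

```text
time_s: 5.5
tcp_pos: [0.5504, 0.264, 0.2007]
eef_rot: [0.279, -3.127, -0.073]
contact_force: [0.7, 0.7, -0.3]
finger_gap: 0.0854
grip_force: 0.0
```

Run:
```python
from h import *
o,im,P=look('w3');st(o);print(np.round(o['q'],2))
rect(P,.48,.62,.23,.36,.058,.066,'top')
go(o,550.3,297.5,22,-163.6)
```

```text
t 5.5 tcp [550.4 264.  200.7] yaw -169.8 tilt 2.68 gap 85.4 F [ 0.7  0.7 -0.3] grip 0.0
[ 0.32  0.26 -0.12  1.19  0.05  0.14]
top 2892 mean [548.9 296.5  62. ] rect [550.5 297.3] [64.4 40. ] 16.6
units [-0.18  0.82  6.  ] turn -6.2
```

Hitting the limit left a 2.7° tilt (q5 = 0.05) in the commanded pose. Driving q6 to its opposite limit should push the tilt back out, and there is time for it.

Call:
move_arm --pt "0 0 0 -7.1 1" --pt "0 0 0 -7.1 1" --pt "0 0 0 -7.1 1" --pt "0 0 0 -7.1 1" --pt "0 0 0 -7.1 1" --pt "0 0 0 -7.1 1" --pt "0 0 0 -7.1 1" --pt "0 0 0 -7.1 1"

```text
time_s: 6.22
tcp_pos: [0.5504, 0.265, 0.2005]
eef_rot: [-1.733, 2.594, 0.065]
contact_force: [-0.5, -0.0, 0.6]
finger_gap: 0.0855
grip_force: 0.0
```

Call:
move_arm --pt "0 0 0 -7.1 1" --pt "0 0 0 -7.1 1" --pt "0 0 0 -7.1 1" --pt "0 0 0 -7.1 1" --pt "0 0 0 -7.1 1" --pt "0 0 0 -7.1 1" --pt "0 0 0 -7.1 1" --pt "0 0 0 -7.1 1"

```text
time_s: 6.88
tcp_pos: [0.5504, 0.2649, 0.2005]
eef_rot: [-2.743, 1.45, 0.042]
contact_force: [-0.4, -0.2, 0.3]
finger_gap: 0.0852
grip_force: 0.0
```

Call:
move_arm --pt "0 0 0 -7.1 1" --pt "0 0 0 -7.1 1" --pt "0 0 0 -7.1 1" --pt "0 0 0 -7.1 1" --pt "0 0 0 -7.1 1" --pt "0 0 0 -7.1 1" --pt "0 0 0 -7.1 1" --pt "0 0 0 -7.1 1"

```text
time_s: 7.55
tcp_pos: [0.5505, 0.265, 0.2005]
eef_rot: [-3.095, -0.029, 0.008]
contact_force: [-0.4, 0.0, -0.4]
finger_gap: 0.0856
grip_force: 0.0
```

Call:
move_arm --pt "0 0 0 -7.1 1" --pt "0 0 0 -7.1 1" --pt "0 0 0 -7.1 1" --pt "0 0 0 -7.1 1" --pt "0 0 0 0 1"

```text
time_s: 7.97
tcp_pos: [0.5284, 0.3162, 0.2006]
eef_rot: [-3.06, -0.663, -0.021]
contact_force: [-0.2, -0.4, 0.2]
finger_gap: 0.0854
grip_force: 0.0
```

Run:
```python
from h import *
from bench import bot
o=bot.get_obs();st(o);print(np.round(o['q'],3),tcp(o)[:3,2].round(3))
```

```text
t 7.97 tcp [528.4 316.2 200.6] yaw 24.46 tilt 1.0 gap 85.4 F [-0.2 -0.4  0.2] grip 0.0
[ 0.431  0.266 -0.106  1.183  0.008 -3.138] [ 0.011  0.013 -1.   ]
```

Tilt is now 1.0°, which is good enough. Turning back to yaw −163.6°.

Call:
move_arm --pt "0 0 0 7.1 1" --pt "0 0 0 7.1 1" --pt "0 0 0 7.1 1" --pt "0 0 0 7.1 1" --pt "0 0 0 7.1 1" --pt "0 0 0 7.1 1" --pt "0 0 0 7.1 1" --pt "0 0 0 7.1 1"

```text
time_s: 8.63
tcp_pos: [0.5305, 0.3121, 0.2005]
eef_rot: [-2.998, 0.89, -0.013]
contact_force: [-0.3, -0.0, 0.3]
finger_gap: 0.085
grip_force: 0.0
```

Call:
move_arm --pt "0 0 0 7.1 1" --pt "0 0 0 7.1 1" --pt "0 0 0 7.1 1" --pt "0 0 0 7.1 1" --pt "0 0 0 7.1 1" --pt "0 0 0 7.1 1" --pt "0 0 0 7.1 1" --pt "0 0 0 7.1 1"

```text
time_s: 9.3
tcp_pos: [0.5305, 0.3121, 0.2004]
eef_rot: [-2.213, 2.207, -0.001]
contact_force: [0.1, 0.4, -0.8]
finger_gap: 0.0855
grip_force: 0.0
```

Call:
move_arm --pt "0 0 0 7.1 1" --pt "0 0 0 7.1 1" --pt "0 0 0 7.1 1" --pt "0 0 0 7.1 1" --pt "0 0 0 7.1 1" --pt "0 0 0 7.1 1" --pt "0 0 0 7.1 1" --pt "0 0 0 7.1 1"

```text
time_s: 9.97
tcp_pos: [0.5305, 0.3121, 0.2005]
eef_rot: [-0.897, 2.996, 0.011]
contact_force: [-0.3, -0.8, 0.4]
finger_gap: 0.0855
grip_force: 0.0
```

Call:
move_arm --pt "0 0 0 7.1 1" --pt "0 0 0 7.1 1" --pt "0 0 0 3.5 1" --pt "0 0 0 0 1"

```text
time_s: 10.3
tcp_pos: [0.5305, 0.3122, 0.2005]
eef_rot: [-0.435, 3.098, 0.015]
contact_force: [1.6, -0.1, -0.3]
finger_gap: 0.0853
grip_force: 0.0
```

Run:
```python
from h import *
from bench import bot
o=bot.get_obs();st(o);print(np.round(o['q'],3),tcp(o)[:3,2].round(3))
go(o,550.3,297.4,120,-163.5);go(o,550.3,297.4,24,-163.5)
```

```text
t 10.3 tcp [530.5 312.2 200.5] yaw -164.03 tilt 0.93 gap 85.3 F [ 1.6 -0.1 -0.3] grip 0.0
[ 0.424  0.266 -0.106  1.183  0.005  0.146] [ 0.012  0.011 -1.   ]
units [-0.46 -0.68  2.68] turn -0.53
units [-0.41 -0.7   5.88] turn -0.53
```

The red look-alike stands close (its edge is near y 0.353), so I'll pre-close to about 56 mm before descending.

Call:
move_arm --newtons 40 --pt "-0.2 -0.35 0.5 -0.5 0.3" --pt "-0.21 -0.35 0.5 0 0.3" --pt "0 0 0.5 0 0.3" --pt "0 0 0.6 0 0.3" --pt "0 0 0.6 0 0.3" --pt "0 0 0 0 0.3" --pt "0 0 0 0 0.3"

```text
time_s: 10.88
tcp_pos: [0.5481, 0.2962, 0.1184]
eef_rot: [-0.454, 3.098, 0.014]
contact_force: [0.1, 0.4, 0.4]
finger_gap: 0.0558
grip_force: 0.0
```

Run:
```python
from h import *
o,im,P=look('w4');st(o)
rect(P,.48,.62,.23,.345,.058,.066,'top')
rect(P,.48,.62,.335,.45,.015,.10,'red')
go(o,550.3,297.4,27,-163.5)
```

```text
t 10.88 tcp [548.1 296.2 118.4] yaw -163.32 tilt 0.78 gap 55.8 F [0.1 0.4 0.4] grip 0.0
top 5426 mean [548.1 296.8  62. ] rect [549.9 297.4] [63.2 40.1] 16.5
red 7068 mean [543.4 406.5  53. ] rect [549.1 414. ] [41.1 63.8] 70.4
units [-0.04 -0.    3.05] turn 0.18
```

View pics/w4.png

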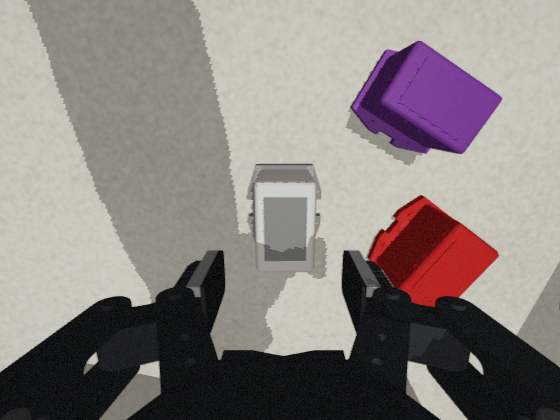

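The fingers straddle the white cassette at (284,218), and the red one at (435,255) is clear. Descend and grip.

Call:
move_arm --pt "0 0 0.8 0 0.3" --pt "0 0 0.8 0 0.3" --pt "0 0 0.8 0 0.3" --pt "0 0 0.6 0 0.3" --pt "0 0 0 0 -0.4" --pt "0 0 0 0 -0.4" --pt "0 0 0 0 -0.4" --pt "0 0 0 0 -0.4"

```text
time_s: 11.6
tcp_pos: [0.5518, 0.2986, 0.0314]
eef_rot: [-0.454, 3.092, 0.016]
contact_force: [-0.0, -0.5, -2.9]
finger_gap: 0.0393
grip_force: 46.5
```

Run:
```python
from h import *
from bench import bot
o=bot.get_obs();st(o)
go(o,550.3,297.4,90,-163.5)
```

```text
t 11.6 tcp [551.8 298.6  31.4] yaw -163.3 tilt 1.12 gap 39.3 F [-0.  -0.5 -2.9] grip 46.544140577316284
units [ 0.02 -0.01 -1.95] turn 0.2
```

Call:
move_arm --pt "0 0 -0.4 0 -0.4" --pt "0 0 -0.8 0 -0.4" --pt "0 0 -0.8 5.1 -0.4" --pt "0 0 0 5.1 -0.4" --pt "0 0 0 5.1 -0.4" --pt "0.2 -0.5 0 0 -0.4" --pt "0.2 -0.8 0 0 -0.4" --pt "0.22 -0.9 0 0 -0.4"

```text
time_s: 12.27
tcp_pos: [0.5335, 0.2314, 0.0907]
eef_rot: [-0.041, 3.126, 0.019]
contact_force: [0.2, -1.2, -3.3]
finger_gap: 0.0392
grip_force: 46.8
```

Call:
move_arm --pt "0.22 -0.9 0 0 -0.4" --pt "0.22 -0.9 0 0 -0.4" --pt "0.22 -0.9 0 0 -0.4" --pt "0.22 -0.9 0 0 -0.4" --pt "0.22 -0.9 0 0 -0.4" --pt "0.22 -0.9 0 0 -0.4" --pt "0.22 -0.9 0 0 -0.4" --pt "0.22 -0.9 0 0 -0.4"

```text
time_s: 12.93
tcp_pos: [0.4857, 0.0124, 0.0875]
eef_rot: [-0.039, 3.126, 0.017]
contact_force: [0.3, -0.4, -2.1]
finger_gap: 0.0397
grip_force: 46.7
```

Call:
move_arm --pt "0.2 -0.5 0 0 -0.4" --pt "0 0 0 0 -0.4" --pt "0 0 0 0 -0.4"

```text
time_s: 13.18
tcp_pos: [0.4802, -0.0021, 0.0868]
eef_rot: [-0.035, 3.127, 0.018]
contact_force: [0.8, 0.0, -1.4]
finger_gap: 0.0395
grip_force: 46.7
```

Run:
```python
from h import *
o,im,P=look('w5');st(o);print(np.round(o['q'],3),tcp(o)[:3,2].round(3))
rect(P,.42,.56,-.06,.08,.112,.138,'cassette top')
rect(P,.5,.6,-.14,-.05,.046,.054,'turret')
for a,b in((.43,.45),(.45,.48),(.48,.51)): rect(P,a,b,-.05,.07,.006,.013,'floor')
rect(P,.53,.64,.02,.07,.022,.03,'L');rect(P,.53,.64,-.06,-.01,.022,.03,'R')
go(o,475.5,6,60,-178.7);go(o,475.5,6,42,-178.7)
```

```text
t 13.18 tcp [480.2  -2.1  86.8] yaw -178.71 tilt 1.06 gap 39.5 F [ 0.8  0.  -1.4] grip 46.67739808559418
[-0.147  0.14  -0.528  0.89   0.014 -0.17 ] [ 0.014  0.012 -1.   ]
cassette top 17169 mean [473.3  -3.7 122.1] rect [477.4  -3.9] [ 55.7 103.7] 1.5
turret 250 mean [569.8 -94.7  49.8] rect [569.3 -93.7] [39.7 16.7] 75.3
floor 4208 mean [440.    4.7   9.7] rect [440.    4.3] [100.  20.] 90.0
floor 2832 mean [460.3  11.3   9.8] rect [464.9   4.8] [100.  30.] 89.9
floor 957 mean [493.8  34.3   9.7] rect [495.    5.1] [ 29.9 100. ] 0.0
L 114 mean [572.5  38.6  25.7] rect [569.6  38.8] [22.5  5.1] 1.7
R 26 mean [570.7 -37.1  26.4] rect [571.5 -37.2] [18.8  0.9] 0.9
units [0.16 0.26 0.89] turn -0.01
units [0.17 0.26 1.49] turn -0.01
```

View pics/w5.png

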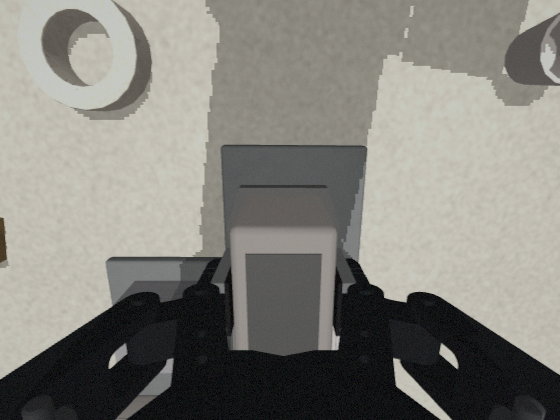

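The cassette sits squarely over the rail floor (floor end edge at row 146, console side below). Lowering onto the floor.

Call:
move_arm --pt "0.17 0.26 0.5 0 -0.4" --pt "0 0 0.5 0 -0.4" --pt "0 0 0.2 0 -0.4" --pt "0 0 0 0 -0.4"

```text
time_s: 13.57
tcp_pos: [0.4735, 0.0077, 0.0482]
eef_rot: [-0.041, 3.132, 0.018]
contact_force: [-0.8, -0.6, -2.7]
finger_gap: 0.0396
grip_force: 46.6
```

Run:
```python
from h import *
o,im,P=look('w6');st(o)
m=(P[...,2]>.065)&(P[...,2]<.1)&(abs(P[...,1]-.005)<.014)&(P[...,0]<.475)&(P[...,0]>.42)
q=P[m]*1000;A=np.c_[q,np.ones(len(q))]
top=q[q[:,2]>np.percentile(q[:,2],60)-2]
c=np.linalg.lstsq(np.c_[top[:,:2]-[475,5],np.ones(len(top))],top[:,2],rcond=None)[0];print('plane',c.round(4),'xmin',np.percentile(top[:,0],1))
for x in range(440,476,5):
    s=q[abs(q[:,0]-x)<1];print(x,np.median(s[:,2]).round(1) if len(s) else None)
```

```text
t 13.57 tcp [473.5   7.7  48.2] yaw -178.5 tilt 0.86 gap 39.6 F [-0.8 -0.6 -2.7] grip 46.627821922302246
plane [3.40000e-02 1.24000e-02 8.27536e+01] xmin 444.17874274756025
440 None
445 80.9
450 81.9
455 82.4
460 82.5
465 82.5
470 82.5
475 82.4
```

Call:
move_arm --pt "0 -0.08 0.15 0 -0.4" --pt "0 0 0.1 0 -0.4" --pt "0 0 0 0 -0.4"

```text
time_s: 13.87
tcp_pos: [0.4751, 0.0043, 0.0417]
eef_rot: [-0.038, 3.129, 0.018]
contact_force: [-0.8, -1.0, -2.5]
finger_gap: 0.0396
grip_force: 46.6
```

Call:
move_arm --pt "0 0 0.05 0 -0.4" --pt "0 0 0 0 -0.4"

```text
time_s: 14.03
tcp_pos: [0.4749, 0.0042, 0.0403]
eef_rot: [-0.038, 3.129, 0.018]
contact_force: [0.5, 0.2, -2.5]
finger_gap: 0.0393
grip_force: 46.6
```

Call:
move_arm --pt "0 0 0.05 0 -0.4" --pt "0 0 0 0 -0.4"

```text
time_s: 14.2
tcp_pos: [0.4749, 0.0043, 0.0387]
eef_rot: [-0.038, 3.129, 0.018]
contact_force: [0.1, 0.2, -3.1]
finger_gap: 0.0397
grip_force: 46.6
```

Run:
```python
from h import *
o,im,P=look('w7');st(o)
m=(P[...,2]>.062)&(P[...,2]<.1)&(abs(P[...,1]-.005)<.014)&(P[...,0]<.475)&(P[...,0]>.42)
q=P[m]*1000
for x in range(440,476,5):
    s=q[abs(q[:,0]-x)<1];print(x,np.median(s[:,2]).round(1) if len(s) else None)
rect(P,.40,.455,-.06,.08,.012,.02,'foot rear')
```

```text
t 14.2 tcp [474.9   4.3  38.7] yaw -178.61 tilt 0.95 gap 39.7 F [ 0.1  0.2 -3.1] grip 46.62782907485962
440 None
445 68.8
450 72.3
455 72.7
460 72.9
465 72.9
470 72.8
475 72.9
foot rear 1129 mean [445.    3.2  17.7] rect [448.    3.5] [54.  13.9] 90.0
```

Call:
move_arm --pt "0 0.03 0.04 0 -0.4" --pt "-0.2 0 0 0 -0.4" --pt "-0.3 0 0.005 0 -0.4" --pt "-0.3 0 0.005 0 -0.4" --pt "-0.3 0 0.005 0 -0.4" --pt "-0.3 0 0.005 0 -0.4" --pt "0 0 0 0 -0.4"

```text
time_s: 14.83
tcp_pos: [0.5204, 0.006, 0.0385]
eef_rot: [-0.039, 3.124, 0.017]
contact_force: [2.4, -0.4, 6.5]
finger_gap: 0.0395
grip_force: 47.7
```

Run:
```python
from h import *
o,im,P=look('w8');st(o)
m=(P[...,2]>.062)&(P[...,2]<.1)&(abs(P[...,1]-.006)<.014)&(P[...,0]<.52)&(P[...,0]>.46)
q=P[m]*1000;print(np.median(q[:,2]),np.percentile(q[:,0],1))
rect(P,.44,.5,-.06,.08,.0135,.0195,'foot rear')
for a in(.45,.47,.49): rect(P,a,a+.02,-.06,.07,.006,.013,'floor')
```

```text
t 14.83 tcp [520.4   6.   38.5] yaw -178.59 tilt 1.15 gap 39.5 F [ 2.4 -0.4  6.5] grip 47.67434298992157
72.3344485889332 489.9282932134007
foot rear 1075 mean [490.6   4.8  17.6] rect [493.3   5.1] [53.9 13.3] 90.0
floor 7548 mean [459.8   4.4   9.8] rect [460.    4.8] [ 20.  100.4] 0.0
floor 6546 mean [479.4   4.7   9.8] rect [480.    5.1] [100.2  20. ] 90.0
floor 2720 mean [499.3   5.2   9.8] rect [500.    5.4] [100.2  20. ] 90.0
```

Call:
move_arm --pt "-0.25 0 0 0 -0.4" --pt "-0.3 0 0.0 0 -0.4" --pt "-0.3 0 0.005 0 -0.4" --pt "-0.3 0 0.005 0 -0.4" --pt "-0.2 0 0.005 0 -0.4" --pt "0 0 0 0 -0.4"

```text
time_s: 15.38
tcp_pos: [0.5591, 0.0071, 0.0385]
eef_rot: [-0.038, 3.127, 0.017]
contact_force: [1.5, -0.2, 5.5]
finger_gap: 0.0391
grip_force: 47.8
```

Call:
move_arm --pt "-0.1 0 0.0 0 -0.4" --pt "-0.15 0 0 0 -0.4" --pt "-0.15 0 0 0 -0.4" --pt "-0.15 0 0 0 -0.4" --pt "-0.15 0 0 0 -0.4" --pt "-0.15 0 0 0 -0.4" --pt "0 0 0 0 -0.4"

```text
time_s: 15.97
tcp_pos: [0.5821, 0.0078, 0.0385]
eef_rot: [-0.038, 3.131, 0.017]
contact_force: [-3.1, 0.3, 7.3]
finger_gap: 0.0395
grip_force: 48.0
```

Run:
```python
from h import *
o,im,P=look('w9');st(o)
m=(P[...,2]>.062)&(P[...,2]<.1)&(abs(P[...,1]-.007)<.014)&(P[...,0]<.60)&(P[...,0]>.5)
q=P[m]*1000;print(np.median(q[:,2]),np.percentile(q[:,0],1))
rect(P,.5,.58,-.02,.035,.0135,.0195,'foot rear')
```

```text
t 15.97 tcp [582.1   7.8  38.5] yaw -178.61 tilt 0.86 gap 39.5 F [-3.1  0.3  7.3] grip 47.97372221946716
72.49845079783552 551.8577264870049
foot rear 1069 mean [552.4   5.7  17.6] rect [556.5   5.9] [16.9 51.3] 4.0
```

Call:
move_arm --pt "-0.15 0 0 0 -0.4" --pt "-0.1 0 0 0 -0.4" --pt "0 0 0 0 -0.4"

```text
time_s: 16.27
tcp_pos: [0.5909, 0.0078, 0.0384]
eef_rot: [-0.038, 3.128, 0.016]
contact_force: [0.4, -1.5, 5.0]
finger_gap: 0.0395
grip_force: 47.4
```

Call:
move_arm --pt "-0.1 0 0 0 -0.4" --pt "0 0 0 0 -0.4"

```text
time_s: 16.43
tcp_pos: [0.5933, 0.008, 0.0385]
eef_rot: [-0.038, 3.129, 0.017]
contact_force: [-1.3, -0.9, 5.5]
finger_gap: 0.0396
grip_force: 47.8
```

Call:
move_arm --pt "-0.05 0 0 0 -0.4" --pt "0 0 0 0 -0.4"

```text
time_s: 16.6
tcp_pos: [0.5943, 0.0081, 0.0385]
eef_rot: [-0.038, 3.13, 0.017]
contact_force: [-1.6, -0.4, 7.2]
finger_gap: 0.0399
grip_force: 47.8
```

Call:
move_arm --pt "-0.05 0 0 0 -0.4" --pt "0 0 0 0 -0.4"

```text
time_s: 16.77
tcp_pos: [0.5944, 0.0081, 0.0385]
eef_rot: [-0.038, 3.133, 0.016]
contact_force: [-5.4, -0.9, 11.3]
finger_gap: 0.0395
grip_force: 48.1
```

Call:
move_arm --pt "-0.05 0 0 0 -0.4" --pt "0 0 0 0 -0.4"

```text
time_s: 16.93
tcp_pos: [0.5945, 0.0081, 0.0385]
eef_rot: [-0.038, 3.135, 0.016]
contact_force: [-8.7, -0.5, 13.6]
finger_gap: 0.0397
grip_force: 48.5
```

It passed the catch and is against the end stop at TCP x 594.4. Relax, release and lift.

Call:
move_arm --pt "0.1 0 -0.03 0 -0.4" --pt "0 0 0 0 -0.4" --pt "0 0 0 0 0.2" --pt "0 0 0 0 0.2" --pt "0 0 0 0 0.2" --pt "0 0 -0.5 0 0.3" --pt "0 0 -1 0 0.3" --pt "0 0 -1 0 0.3"

```text
time_s: 17.6
tcp_pos: [0.5923, 0.0076, 0.1128]
eef_rot: [-0.038, 3.133, 0.019]
contact_force: [0.7, 0.3, 0.4]
finger_gap: 0.0555
grip_force: 0.0
```

Call:
move_arm --pt "0.7 0 -1 0 0.3" --pt "0.7 0 -1 0 0.3" --pt "0 0 0 0 0.3" --pt "0 0 0 0 0.3"

```text
time_s: 17.93
tcp_pos: [0.5524, 0.0055, 0.1756]
eef_rot: [-0.038, 3.124, 0.017]
contact_force: [0.5, 0.1, -0.1]
finger_gap: 0.0554
grip_force: 0.0
```

Run:
```python
from h import *
o,im,P=look('w10');st(o);print(np.round(o['q'],3),tcp(o)[:3,2].round(3))
rect(P,.54,.65,-.03,.045,.068,.076,'cassette top')
rect(P,.5,.61,-.14,-.05,.046,.054,'turret')
rect(P,.63,.72,-.15,.08,.040,.049,'console')
rect(P,.4,.6,-.28,-.19,.06,.075,'key')
go(o,500,-236,150,171.6)
```

```text
t 17.93 tcp [552.4   5.5 175.6] yaw -178.6 tilt 1.16 gap 55.4 F [ 0.5  0.1 -0.1] grip 0.0
[-0.114  0.174 -0.278  1.104  0.013 -0.138] [ 0.017  0.011 -1.   ]
cassette top 3334 mean [593.2   7.5  72. ] rect [595.2   7.6] [64.4 39.9] 0.5
turret 2832 mean [556.  -88.7  49.6] rect [556.6 -88.8] [48.1 48.6] 0.9
console 4590 mean [656.2 -13.   44.8] rect [658.2 -37. ] [ 43.5 188.4] 0.4
key few
units [ 1.96 -8.01  0.74] turn -350.2
```

View pics/w10.png

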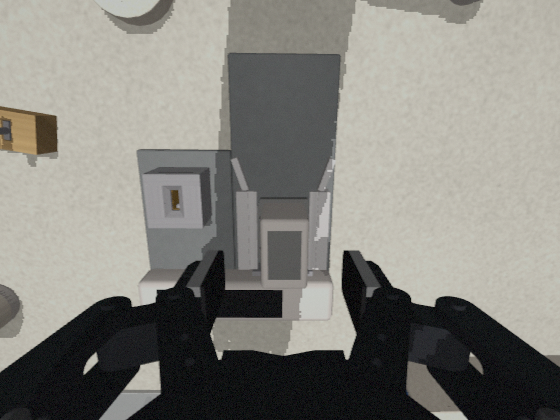

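The cassette is home, held between the guides at (285,245); the empty lock mouth is at (174,200). On to the key.

Call:
move_arm --pt "0.2 -0.9 0 0 -0.3" --pt "0.2 -0.9 0 0 -0.3" --pt "0.2 -0.9 0 0 -0.3" --pt "0.2 -0.9 0 0 -0.3" --pt "0.2 -0.9 0 0 -0.3" --pt "0.2 -0.9 0 0 -0.3" --pt "0.2 -0.9 0 0 -0.3" --pt "0.2 -0.9 0 0 -0.3"

```text
time_s: 18.65
tcp_pos: [0.5077, -0.2124, 0.168]
eef_rot: [-0.039, 3.132, 0.02]
contact_force: [0.3, 0.7, 0.3]
finger_gap: 0.0297
grip_force: 0.0
```

Call:
move_arm --pt "0.3 -0.8 0.3 0 -0.3" --pt "0 0 0.3 4.9 -0.3" --pt "0 0 0.3 4.9 -0.3" --pt "0 0 0 0 -0.3" --pt "0 0 0 0 -0.3"

```text
time_s: 19.07
tcp_pos: [0.4995, -0.2348, 0.1407]
eef_rot: [0.226, 3.126, 0.022]
contact_force: [-0.1, 1.0, 0.9]
finger_gap: 0.0297
grip_force: 0.0
```

Run:
```python
from h import *
o,im,P=look('w11');st(o);print(np.round(o['q'],3),tcp(o)[:3,2].round(3))
rect(P,.4,.6,-.28,-.19,.068,.077,'key top');rect(P,.4,.6,-.28,-.19,.043,.077,'key')
rect(P,.4,.6,-.36,-.19,.024,.031,'block')
go(o,501.5,-235.7,62,171.7)
```

```text
t 19.07 tcp [ 499.5 -234.8  140.7] yaw 171.71 tilt 0.92 gap 29.7 F [-0.1  1.   0.9] grip 0.0
[-0.565  0.212 -0.309  1.05   0.016 -0.421] [ 0.008  0.014 -1.   ]
key top 543 mean [ 500.5 -236.5   73.6] rect [ 501.2 -236.7] [ 8.4 29.7] 81.8
key 639 mean [ 498.4 -236.2   71. ] rect [ 501.2 -236.5] [ 8.8 29.7] 82.0
block 5311 mean [ 494.7 -273.4   27.8] rect [ 496.  -276.4] [130.3  34.8] 81.8
units [-0.05 -0.06  2.62] turn 0.01
```

View pics/w11.png

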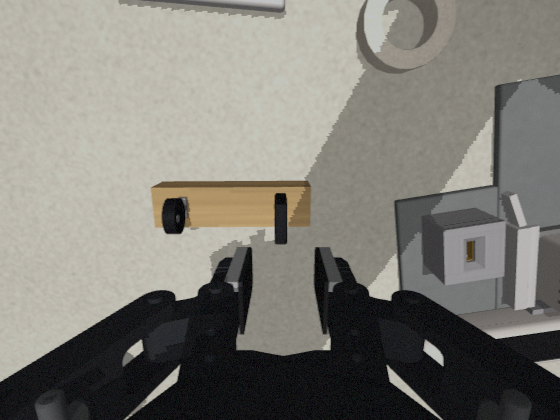

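The rectangular bow is centred between the fingers at (281,218), with the round one well aside at (174,215). Descend and grip.

Call:
move_arm --newtons 90 --pt "-0.04 -0.09 0.6 0 -0.3" --pt "0 0 0.8 0 -0.3" --pt "0 0 0.8 0 -0.3" --pt "0 0 0.6 0 -0.3" --pt "0 0 0.34 0 -0.3" --pt "0 0 0 0 -1" --pt "0 0 0 0 -1" --pt "0 0 0 0 -1"

```text
time_s: 19.78
tcp_pos: [0.5029, -0.2372, 0.0497]
eef_rot: [0.228, 3.121, 0.019]
contact_force: [0.0, 1.1, -1.5]
finger_gap: 0.0076
grip_force: 88.1
```

Call:
move_arm --pt "0 0 0 0 -1" --pt "0 0 0 0 -1" --pt "0 0 0 0 -1"

```text
time_s: 20.03
tcp_pos: [0.5029, -0.2372, 0.0498]
eef_rot: [0.229, 3.121, 0.019]
contact_force: [-1.5, 2.1, 1.1]
finger_gap: 0.0073
grip_force: 88.4
```

Run:
```python
from h import *
from bench import bot
o=bot.get_obs();st(o);print(tcp(o)[:3,:3].round(3))
go(o,501.2,-236.6,110)
```

```text
t 20.03 tcp [ 502.9 -237.2   49.8] yaw 171.62 tilt 0.99 gap 7.3 F [-1.5  2.1  1.1] grip 88.39031338691711
[[-0.989  0.146  0.013]
 [ 0.146  0.989  0.011]
 [-0.012  0.013 -1.   ]]
units [ 0.04  0.04 -2.01] turn None
```

Call:
move_arm --pt "0.01 0.01 -0.3 0 -1" --pt "0.01 0.01 -0.5 0 -1" --pt "0.02 0.02 -0.7 0 -1" --pt "0.01 0.01 -0.7 0 -1" --pt "0 0 -0.5 -4.8 -1" --pt "0 0 0 -4.8 -1" --pt "0 0 0 0 -1"

```text
time_s: 20.62
tcp_pos: [0.5019, -0.2377, 0.1326]
eef_rot: [-0.035, 3.125, 0.012]
contact_force: [-0.8, 0.3, -0.5]
finger_gap: 0.0074
grip_force: 88.3
```

Call:
move_arm --pt "-0.3 0.8 0 0 -1" --pt "-0.3 0.8 0 0 -1" --pt "-0.3 0.8 0 0 -1" --pt "-0.3 0.8 0 0 -1" --pt "-0.3 0.8 0 0 -1" --pt "-0.3 0.7 0 0 -1" --pt "0 0 0 0 -1" --pt "0 0 0 0 -1"

```text
time_s: 21.28
tcp_pos: [0.5513, -0.0935, 0.132]
eef_rot: [-0.034, 3.13, 0.017]
contact_force: [0.5, -0.0, -0.3]
finger_gap: 0.0075
grip_force: 88.3
```

Run:
```python
from h import *
from bench import bot
o,im,P=look('w12');st(o);print(tcp(o)[:3,:3].round(3))
go(o,558,-88.8,110,-178.8)
s=bot.get_image("side");np.savez("side1.npz",**s)
cv2.imwrite("pics/c2.png",np.hstack([cv2.resize(im['frame'][150:400,200:360],(384,600)),cv2.resize(s['frame'][180:290,270:345],(409,600))]))
```

```text
t 21.28 tcp [551.3 -93.5 132. ] yaw -178.77 tilt 0.91 gap 7.5 F [ 0.5 -0.  -0.3] grip 88.32622647285461
[[-1.    -0.022  0.012]
 [-0.021  1.     0.011]
 [-0.012  0.011 -1.   ]]
units [-0.22  0.14  0.74] turn 0.03
```

View pics/c2.png

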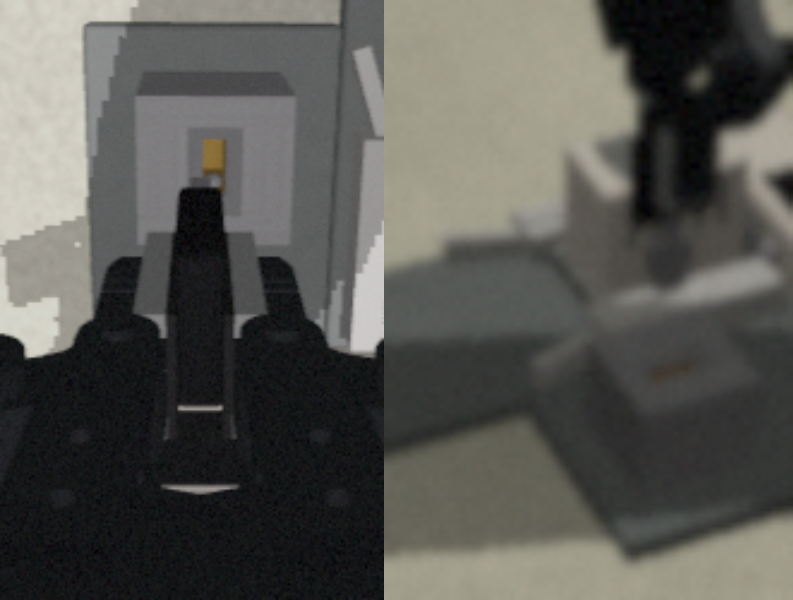

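The left half shows the key held square, its tip at crop (205,182) just in front of the keyway. The right half shows the blade above the turret. I'll measure the blade in depth.

Run:
```python
from h import *
w=np.load('w12.npz');P=cloud(w,w['T'])*1000
m=(P[...,2]>75)&(P[...,2]<128)&(abs(P[...,0]-550)<25)&(abs(P[...,1]+93)<12)
vs,us=np.nonzero(m);q=P[m]
for lo in range(78,128,4):
    k=(q[:,2]>=lo)&(q[:,2]<lo+4)
    if k.sum(): print('w',lo,k.sum(),'x',q[k,0].min().round(1),q[k,0].max().round(1),'y',np.percentile(q[k,1],[5,50,95]).round(1))
s=np.load('side1.npz');P=cloud(s)*1000
m=(P[...,2]>78)&(P[...,2]<135)&(abs(P[...,0]-552)<30)&(abs(P[...,1]+93)<20)
q=P[m]
for lo in range(78,135,4):
    k=(q[:,2]>=lo)&(q[:,2]<lo+4)
    if k.sum(): print('s',lo,k.sum(),'x',q[k,0].min().round(1),q[k,0].max().round(1),'y',np.percentile(q[k,1],[5,50,95]).round(1))
P=cloud(w,w['T'])
rect(P,.5,.61,-.14,-.05,.046,.054,'turret')
m=(P[...,2]<.046)&(P[...,2]>.012)&(abs(P[...,0]-.557)<.018)&(abs(P[...,1]+.088)<.018);print('mouth',(P[m]*1000).mean(0),np.percentile(P[m]*1000,[2,98],axis=0).round(1))
```

```text
w 94 6 x 542.7 543.0 y [-96.1 -94.8 -92.6]
w 98 15 x 542.4 543.1 y [-95.8 -93.9 -92.2]
w 102 12 x 542.2 543.0 y [-96.2 -94.2 -92. ]
w 122 19 x 535.6 536.5 y [-98.3 -94.8 -90.4]
w 126 25 x 535.3 536.4 y [-98.1 -94.3 -91. ]
s 86 2 x 547.7 556.0 y [-95.4 -93.  -90.6]
s 90 8 x 546.7 555.0 y [-97.8 -96.8 -95. ]
s 94 12 x 544.0 557.3 y [-98.9 -97.2 -94.7]
s 98 14 x 543.6 558.4 y [-97.9 -96.  -93. ]
s 102 14 x 542.9 559.6 y [-97.7 -96.  -93.7]
s 106 13 x 543.7 559.9 y [-98.  -96.8 -93.9]
s 110 17 x 543.6 558.9 y [-98.  -96.1 -93. ]
s 114 6 x 548.4 553.2 y [-97.1 -95.7 -94. ]
s 118 3 x 549.1 551.8 y [-98.4 -97.8 -94.8]
s 122 12 x 536.6 562.7 y [-99.3 -98.  -96.7]
s 126 15 x 535.9 563.1 y [-100.8  -98.8  -94.7]
s 130 16 x 536.2 561.5 y [-106.1 -101.6  -93.9]
s 134 6 x 536.6 556.0 y [-105.8 -103.8  -91.6]
turret 3221 mean [552.7 -88.1  49.6] rect [556.7 -88.8] [48.1 48.1] 1.0
mouth [560.1287664  -87.78701772  29.22750008] [[547.1 -93.7  15.9]
 [566.7 -84.   45.9]]
```

Call:
move_arm --pt "-0.2 0.16 0 0 -1" --pt "0 0 0.5 0 -1" --pt "0 0 0.5 0 -1" --pt "0 0 0 0 -1"

```text
time_s: 21.72
tcp_pos: [0.5553, -0.0891, 0.0994]
eef_rot: [-0.03, 3.134, 0.02]
contact_force: [-0.4, -0.1, -0.8]
finger_gap: 0.0075
grip_force: 88.3
```

Run:
```python
from h import *
o,im,P=look('w13');st(o)
P=P*1000
m=(P[...,2]>54)&(P[...,2]<96)&(abs(P[...,0]-555)<25)&(abs(P[...,1]+88)<12);q=P[m]
for lo in range(54,96,6):
    k=(q[:,2]>=lo)&(q[:,2]<lo+6)
    if k.sum(): print('w',lo,k.sum(),'x',q[k,0].min().round(1),q[k,0].max().round(1),'y',np.percentile(q[k,1],[5,50,95]).round(1))
rect(P/1000,.5,.61,-.14,-.05,.046,.0525,'turret')
go(o,557.3,-88.3,85,-178.8);go(o,557.3,-88.3,61,-178.8)
```

```text
t 21.72 tcp [555.3 -89.1  99.4] yaw -178.9 tilt 0.83 gap 7.5 F [-0.4 -0.1 -0.8] grip 88.33002805709839
w 60 8 x 546.5 547.2 y [-91.3 -89.7 -87.9]
w 66 26 x 546.3 547.1 y [-91.7 -89.5 -87.3]
w 90 51 x 539.2 540.8 y [-93.8 -89.9 -86.2]
turret 3767 mean [549.8 -88.8  49.6] rect [554.  -88.8] [43.  48.3] 0.8
units [-0.06  0.02  0.48] turn -0.1
units [-0.06  0.01  1.28] turn -0.1
```

Call:
move_arm --pt "-0.07 0.025 0 0 -1" --pt "0 0 0.2 0 -1" --pt "0 0 0.2 0 -1" --pt "0 0 0 0 -1"

```text
time_s: 22.1
tcp_pos: [0.5591, -0.088, 0.0893]
eef_rot: [-0.033, 3.13, 0.018]
contact_force: [-1.0, -0.2, -0.6]
finger_gap: 0.0073
grip_force: 88.3
```

Call:
move_arm --pt "0 0 0.1 0 -1" --pt "0 0 0.1 0 -1" --pt "0 0 0 0 -1"

```text
time_s: 22.35
tcp_pos: [0.5593, -0.0879, 0.0836]
eef_rot: [-0.033, 3.13, 0.018]
contact_force: [-0.3, -0.1, -0.1]
finger_gap: 0.0071
grip_force: 88.3
```

Run:
```python
from h import *
o,im,P=look('w14');st(o)
P=P*1000
m=(P[...,2]>52)&(P[...,2]<90)&(abs(P[...,0]-555)<25)&(abs(P[...,1]+88)<12);q=P[m]
for lo in range(52,90,6):
    k=(q[:,2]>=lo)&(q[:,2]<lo+6)
    if k.sum(): print('w',lo,k.sum(),'x',np.percentile(q[k,0],[2,50,98]).round(1),'y',np.percentile(q[k,1],[5,50,95]).round(1))
rect(P/1000,.5,.61,-.14,-.05,.046,.0525,'turret')
```

```text
t 22.35 tcp [559.3 -87.9  83.6] yaw -178.8 tilt 0.92 gap 7.1 F [-0.3 -0.1 -0.1] grip 88.32778215408325
w 52 19 x [550.3 550.7 551. ] y [-90.6 -88.3 -86.1]
w 70 3 x [544.  544.  544.1] y [-92.  -90.7 -90.2]
w 76 68 x [543.3 543.8 544.3] y [-92.6 -89.  -85.1]
w 82 99 x [543.4 543.8 549.5] y [-96.6 -89.3 -84.6]
w 88 75 x [543.3 548.6 549.5] y [-97.6 -87.5 -79.6]
turret 4322 mean [548.9 -89.1  49.6] rect [555.2 -88.8] [45.4 48.2] 1.1
```

Call:
move_arm --pt "0.07 0 0 0 -1" --pt "0 0 0.1 0 -1" --pt "0 0 0.1 0 -1" --pt "0 0 0 0 -1"

```text
time_s: 22.73
tcp_pos: [0.5571, -0.0878, 0.0775]
eef_rot: [-0.033, 3.13, 0.018]
contact_force: [0.4, 0.3, 0.3]
finger_gap: 0.0075
grip_force: 88.3
```

Call:
move_arm --pt "0 0 0.1 0 -1" --pt "0 0 0.05 0 -1" --pt "0 0 0 0 -1"

```text
time_s: 22.98
tcp_pos: [0.5569, -0.0878, 0.073]
eef_rot: [-0.033, 3.131, 0.018]
contact_force: [-1.1, -0.4, -1.4]
finger_gap: 0.0072
grip_force: 88.4
```

Run:
```python
from h import *
o,im,P=look('w15');st(o);print(np.round(o['torque'],2))
P=P*1000
m=(P[...,2]>50)&(P[...,2]<80)&(abs(P[...,0]-555)<25)&(abs(P[...,1]+88)<12);q=P[m]
for lo in range(50,80,4):
    k=(q[:,2]>=lo)&(q[:,2]<lo+4)
    if k.sum(): print('w',lo,k.sum(),'x',np.percentile(q[k,0],[2,50,98]).round(1),'y',np.percentile(q[k,1],[5,50,95]).round(1))
```

```text
t 22.98 tcp [556.9 -87.8  73. ] yaw -178.8 tilt 0.88 gap 7.2 F [-1.1 -0.4 -1.4] grip 88.35523724555969
[-0.02  0.26 -0.02]
w 50 414 x [532.8 539.6 556.2] y [-99.2 -85.8 -76.8]
w 62 8 x [541.5 541.6 541.7] y [-91.4 -89.9 -87.3]
w 66 47 x [541.  541.4 541.8] y [-92.6 -88.2 -84.9]
w 70 55 x [540.9 541.4 542. ] y [-92.5 -89.2 -84.9]
w 74 77 x [541.  541.6 547.2] y [-97.6 -89.7 -80.7]
w 78 68 x [541.  546.3 549.4] y [-98.3 -88.8 -79.4]
```

The key is centred with its tip about 21 mm down. I'll push past the pins with a slight wiggle.

Call:
move_arm --pt "0.03 0 0.05 0 -1" --pt "-0.03 0 0.05 0 -1" --pt "-0.03 0 0.05 0 -1" --pt "0.03 0 0.05 0 -1"

```text
time_s: 23.37
tcp_pos: [0.5573, -0.0879, 0.0682]
eef_rot: [-0.033, 3.13, 0.017]
contact_force: [-2.8, 0.1, 6.7]
finger_gap: 0.0069
grip_force: 89.5
```

Call:
move_arm --pt "0.03 0 0.05 0 -1" --pt "-0.03 0 0.05 0 -1" --pt "-0.03 0 0.05 0 -1" --pt "0.03 0 0.05 0 -1"

```text
time_s: 23.7
tcp_pos: [0.5588, -0.088, 0.0627]
eef_rot: [-0.033, 3.128, 0.017]
contact_force: [-1.5, -0.1, 6.8]
finger_gap: 0.0071
grip_force: 89.4
```

Run:
```python
from h import *
from bench import bot
o=bot.get_obs();st(o);print(np.round(o['torque'],2))
```

```text
t 23.7 tcp [558.8 -88.   62.7] yaw -178.8 tilt 1.0 gap 7.1 F [-1.5 -0.1  6.8] grip 89.36792492866516
[0.12 0.32 0.01]
```

Call:
move_arm --pt "0.03 0 0.05 0 -1" --pt "0.02 0 0.05 0 -1" --pt "-0.02 0 0.05 0 -1" --pt "0 0 0 0 -1"

```text
time_s: 24.03
tcp_pos: [0.5589, -0.0883, 0.0594]
eef_rot: [-0.033, 3.126, 0.016]
contact_force: [-3.1, 0.0, 11.7]
finger_gap: 0.0073
grip_force: 90.3
```

Call:
move_arm --pt "0 0 0.05 0 -1" --pt "0 0 0.03 0 -1" --pt "0 0 0 0 -1"

```text
time_s: 24.28
tcp_pos: [0.5591, -0.0882, 0.0591]
eef_rot: [-0.033, 3.125, 0.016]
contact_force: [-7.5, 1.4, 24.0]
finger_gap: 0.0074
grip_force: 92.3
```

Run:
```python
from h import *
o,im,P=look('w16');st(o);print(np.round(o['torque'],2))
P=P*1000
m=(P[...,2]>46)&(P[...,2]<70)&(abs(P[...,0]-552)<25)&(abs(P[...,1]+88)<8);q=P[m]
for lo in range(46,70,1):
    k=(q[:,2]>=lo)&(q[:,2]<lo+1)
    if k.sum(): print('w',lo,k.sum(),'x',np.percentile(q[k,0],[2,50,98]).round(1),'y',np.percentile(q[k,1],[5,50,95]).round(1))
```

```text
t 24.28 tcp [559.1 -88.2  59.1] yaw -178.8 tilt 1.09 gap 7.4 F [-7.5  1.4 24. ] grip 92.32859373092651
[ 0.38  1.75 -0.05]
w 46 64 x [532.7 547.6 555. ] y [-94.6 -84.4 -82.3]
w 47 104 x [532.5 547.5 554.8] y [-95.6 -87.2 -81.4]
w 48 167 x [532.7 543.7 554.3] y [-95.5 -87.3 -80.8]
w 49 391 x [533.  538.6 551.6] y [-95.1 -87.6 -80.5]
w 50 237 x [532.7 537.9 546.2] y [-95.1 -86.7 -80.4]
w 51 18 x [532.7 537.3 543.9] y [-92.3 -87.1 -81. ]
w 52 13 x [543.3 543.5 543.8] y [-92.7 -88.6 -85.5]
w 53 11 x [543.1 543.5 544.3] y [-93.  -89.1 -85.7]
w 54 10 x [543.2 543.4 543.8] y [-92.6 -90.3 -86.1]
w 55 15 x [542.8 543.4 544. ] y [-93.1 -87.7 -86. ]
w 56 14 x [543.  543.5 544. ] y [-92.5 -89.6 -87.7]
w 57 13 x [543.2 543.6 544.5] y [-92.7 -89.6 -85.1]
w 58 9 x [543.2 543.3 543.8] y [-92.3 -87.7 -85.6]
w 59 16 x [542.8 543.4 544.3] y [-93.1 -88.7 -85.3]
w 60 16 x [543.  543.4 544.9] y [-93.2 -89.2 -85.7]
w 61 13 x [543.1 543.6 544.4] y [-93.4 -90.6 -85.3]
w 62 20 x [542.9 543.5 549.3] y [-94.3 -89.7 -85.5]
w 63 28 x [543.1 544.  549.1] y [-94.9 -87.4 -80.9]
w 64 24 x [543.1 543.7 549.2] y [-92.8 -87.7 -82.2]
w 65 25 x [543.2 548.3 549.1] y [-95.4 -87.  -80.4]
w 66 28 x [543.  543.9 549.2] y [-95.8 -89.3 -81.6]
w 67 35 x [543.  543.8 549. ] y [-93.4 -87.  -80.9]
w 68 28 x [543.3 543.8 549.1] y [-95.3 -88.8 -80.9]
w 69 28 x [543.2 544.2 549. ] y [-95.4 -89.5 -82.2]
```

Fully in: the bow bottom is about 51 and the end is hard. Relax the side load, then turn.

Call:
move_arm --pt "0.07 0 -0.07 0 -1" --pt "0 0 0 0 -1"

```text
time_s: 24.5
tcp_pos: [0.5584, -0.0883, 0.0594]
eef_rot: [-0.033, 3.122, 0.016]
contact_force: [0.8, 0.3, 11.2]
finger_gap: 0.0072
grip_force: 89.9
```

Call:
move_arm --pt "0 0 0 4 -1" --pt "0 0 0 5 -1" --pt "0 0 0 5 -1" --pt "0 0 0 5 -1" --pt "0 0 0 5 -1" --pt "0 0 0 0 -1"

```text
time_s: 25.0
tcp_pos: [0.5583, -0.0893, 0.0594]
eef_rot: [0.622, 3.063, 0.018]
contact_force: [-0.4, -1.1, 10.7]
finger_gap: 0.0072
grip_force: 90.0
```

Run:
```python
from h import *
from bench import bot
o=bot.get_obs();st(o);print(np.round(o['torque'],3),np.round(o['q'],2))
```

```text
t 25.0 tcp [558.3 -89.3  59.4] yaw 157.03 tilt 1.15 gap 7.2 F [-0.4 -1.1 10.7] grip 90.04611253738403
[-0.367  0.032 -0.006] [-0.28  0.31 -0.38  0.87  0.01  0.12]
```

Low side forces. Continue turning.

Call:
move_arm --pt "0 0 0 6 -1" --pt "0 0 0 6 -1" --pt "0 0 0 6 -1" --pt "0 0 0 6 -1" --pt "0 0 0 0 -1"

```text
time_s: 25.42
tcp_pos: [0.558, -0.0898, 0.0594]
eef_rot: [1.248, 2.869, 0.021]
contact_force: [-1.5, -2.2, 12.1]
finger_gap: 0.0073
grip_force: 90.2
```

Call:
move_arm --pt "0 0 0 6 -1" --pt "0 0 0 6 -1" --pt "0 0 0 6 -1" --pt "0 0 0 6 -1" --pt "0 0 0 0 -1"

```text
time_s: 25.83
tcp_pos: [0.5571, -0.0903, 0.0594]
eef_rot: [1.819, 2.549, 0.021]
contact_force: [-3.3, -3.3, 13.6]
finger_gap: 0.0073
grip_force: 90.4
```

Run:
```python
from h import *
from bench import bot
o=bot.get_obs();st(o);print(np.round(o['torque'],3),np.round(o['q'],2))
```

```text
t 25.83 tcp [557.1 -90.3  59.4] yaw 108.97 tilt 0.95 gap 7.3 F [-3.3 -3.3 13.6] grip 90.38146734237671
[-0.964  0.783  0.076] [-0.28  0.31 -0.38  0.87  0.01  0.96]
```

Call:
move_arm --pt "0 0 0 6 -1" --pt "0 0 0 6 -1" --pt "0 0 0 6 -1" --pt "0 0 0 4 -1" --pt "0 0 0 0 -1"

```text
time_s: 26.25
tcp_pos: [0.5562, -0.0904, 0.0593]
eef_rot: [2.274, 2.159, 0.021]
contact_force: [-5.0, -3.9, 15.9]
finger_gap: 0.0074
grip_force: 90.8
```

Run:
```python
from h import *
o,im,P=look('w17');st(o);print(np.round(o['torque'],3))
rect(P,.53,.585,-.12,-.055,.0525,.064,'bow')
```

```text
t 26.25 tcp [556.2 -90.4  59.3] yaw 87.03 tilt 0.84 gap 7.4 F [-5.  -3.9 15.9] grip 90.77958941459656
[-1.105  1.177  0.099]
bow 162 mean [557.4 -75.4  59. ] rect [557.4 -77.5] [ 6.3 19.9] 87.0
```

Call:
move_arm --pt "0 0 0 4 -1" --pt "0 0 0 0 -1"

```text
time_s: 26.47
tcp_pos: [0.556, -0.0904, 0.0593]
eef_rot: [2.348, 2.079, 0.021]
contact_force: [-4.3, -3.4, 16.5]
finger_gap: 0.0077
grip_force: 90.8
```

Run:
```python
from h import *
from bench import bot
o=bot.get_obs();st(o);print(np.round(o['torque'],3))
```

```text
t 26.47 tcp [556.  -90.4  59.3] yaw 83.05 tilt 0.82 gap 7.7 F [-4.3 -3.4 16.5] grip 90.84450602531433
[-1.107  1.285  0.111]
```

Call:
move_arm --pt "0 0 0 3 -1" --pt "0 0 0 0 -1"

```text
time_s: 26.63
tcp_pos: [0.5558, -0.0904, 0.0593]
eef_rot: [2.402, 2.018, 0.021]
contact_force: [-6.7, -4.1, 16.1]
finger_gap: 0.0071
grip_force: 90.9
```

Run:
```python
from h import *
from bench import bot
o=bot.get_obs();st(o);print(np.round(o['torque'],3))
```

```text
t 26.63 tcp [555.8 -90.4  59.3] yaw 80.07 tilt 0.81 gap 7.1 F [-6.7 -4.1 16.1] grip 90.88326573371887
[-1.068  1.395  0.12 ]
```

Call:
move_arm --pt "0 0 0 4 -1" --pt "0 0 0 0 -1" --pt "0 0 0 0 -1"

```text
time_s: 26.88
tcp_pos: [0.5557, -0.0903, 0.0593]
eef_rot: [2.469, 1.936, 0.021]
contact_force: [-5.4, -4.4, 16.4]
finger_gap: 0.0074
grip_force: 90.9
```

Run:
```python
from h import *
o,im,P=look('w18');st(o);print(np.round(o['torque'],3))
rect(P,.53,.585,-.12,-.055,.0525,.064,'bow')
P=P*1000;m=(P[...,2]>52)&(P[...,2]<60)&(abs(P[...,0]-556)<8)&(P[...,1]>-90)&(P[...,1]<-65);q=P[m]
r=cv2.fitLine(q[:,:2].astype(np.float32),2,0,.01,.01).ravel();print('bow end face dir',np.degrees(np.arctan2(r[1],r[0])),len(q))
rect(P/1000,.54,.65,-.03,.045,.068,.076,'cassette top')
```

```text
t 26.88 tcp [555.7 -90.3  59.3] yaw 76.19 tilt 0.79 gap 7.4 F [-5.4 -4.4 16.4] grip 90.94746351242065
[-1.119  1.443  0.244]
bow 158 mean [559.9 -75.6  59.1] rect [559.5 -77.6] [ 6.2 20. ] 76.0
bow end face dir -13.303856 89
cassette top 12304 mean [5.915e+02 5.000e-01 7.200e+01] rect [595.1   4.2] [63.6 32.9] 1.0
```

View pics/w18.png

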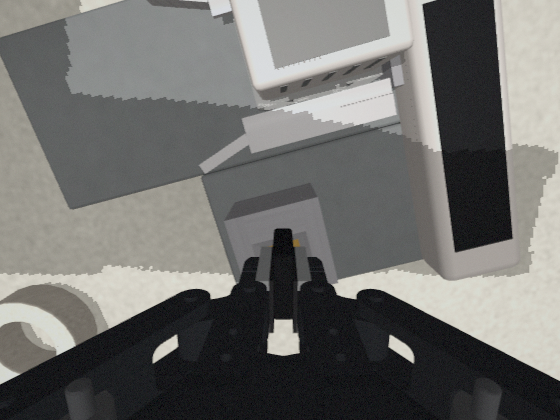

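The torque jump to 0.24 N m shows the plug is on its stop. The key (bow at 283,260) is held turned and the cassette is still home. Handing in.

```bash
python3 -c "
from bench import bot
print(bot.job_done())"
```

```text
the job is handed in; nothing more can be done
None
```

The job is handed in at 26.9 s, with no verdict returned: the cassette is latched home and released, and the rectangular key is fully in the lock, turned clockwise to its stop and still gripped.

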